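# Close the battery box and run down its wing screw

### The arm

A 7-joint arm with a two-finger parallel gripper is mounted at the origin on the work surface. World frame = base frame: x ahead of the robot, y to its left, z up, the work surface at z = 0. Lengths are in m, angles in rad, forces in N, time in s.
With the tool pointing down it reaches from about 0.425 to 0.925 m from the base axis. Payload 6.8 kg.
Tool frame: the origin (TCP) lies on the mounting face of the last link; the fingertips stand 173 mm ahead of it and the grasp point (between the pads) lies 155 mm ahead of it (grip_point_offset is the distance from the TCP to the grasp point, in m); x points along the fingers, z is the direction in which the jaws open and shut, and the axes are right-handed (so a half turn about x gives the same grasp; the last joint's range is limited). The gripper opens to 85 mm and grips with 20 to 120 N. Pads are 22 mm wide; open, the fingers measure 114 mm over their backs; the gripper's body (76 mm by 85 mm) begins 54 mm behind the grasp point. The pads swing forward as they close: fully open they stand 13 mm farther back than shut.
Start: joints at [1.129, 0.477, 0.022, 1.555, -0.011, 1.109, -0.083], TCP at [0.221, -0.638, 0.405] pointing down, gripper open.
Joint ranges: [-2.96, 2.96], [-0.34, 2.1], [-1.41, 1.46], [0.24, 2.44], [-1.37, 4.51], [0.17, 1.92], [-2.96, 2.96]. Speed limits (rad/s): [2.39, 2.39, 3.14, 3.14, 3.14, 3.14, 3.14].

### API

Orientations are given as a rotation vector (axis times angle).
In Python, from bench import * gives the robot as it stands. The module is installed in compiled form; this text tells all that it offers.
- The arm moves only by the tool servo_tool, never from a script. Its argument "motion" is a list of rows, each a list of 5 numbers: the shift along the tool's x, y, z in m, then the turn about the tool's x in degrees, then the gripper command: -1 is fully open, 1 is shut, values between are in proportion. In form: [[dx, dy, dz, turn, fingers], ...]. A call has 1 to 8 rows; each row is the pose to reach, as a shift and turn from the pose measured when the call began, along the tool's axes at that moment; what a row does not reach only later rows make up. A row lasts 1/10 s, in which the tool goes at most 50 mm and 8.59 degrees, less where a joint would pass 70% of its speed; a pose out of reach is approached as far as the arm can. A call with a gripper value outside its range is refused whole. The fingers move at their own pace and stop on an object; "force" is the grip in N (left out, the last holds). Time passes only in rows, so rows that repeat a pose let the fingers close. It gives the time, the measured TCP pose, the force and the opening at its end, in the units of the state.
- get_obs(): the state, without advancing time (a new reading comes with each control period).
- grab_frame(name): name is "scene" or "top" or "wrist"; returns the picture (400x640x3 uint8, red, green, blue); there is no depth.
- camera_params(name): a dict with "mtx" (3x3 intrinsics, pixels), "world_to_cam" (4x4, takes a point from world to camera coordinates); the wrist camera has in their place "T_tool_cam" (4x4, takes a point from camera to tool coordinates, whose origin is the TCP and whose axes are the tool frame's). Camera axes: x right, y down, z forward; pixel columns grow to the right and rows downward; lengths in m; the calibration is good to about 2 mm. A picture is of the moment at which its call begins: read the wrist's pose just before it. camera_params takes no time and is no camera call.
- hand_in(): hands the job in, once; it reports no verdict.
The state is a dict: "clock": time; "joints": joint angles; "qvel": joint speeds; "tau": joint torques, N m; "tcp_pos": TCP position; "orientation": TCP orientation; "contact_force": force on the tool from outside, world axes, zero at the start; "moment": the same for the moment, N m; "grip_width": finger opening in m.
Only numpy, scipy, OpenCV 4.12 (cv2) and the standard library are available. Lean on these libraries where they do the work, as an engineer would, in place of code of your own. Each camera call takes 0.05 s, during which the arm holds its last target. There are 200 camera calls.

### The job

Push the open cover of the grey junction box down with a fingertip until it is fully shut, then drive its loose wing screw home: stroke its wings round clockwise with the fingertips, again and again, until it stops turning and sits down on the cover. Do it all by pushing: do not pinch or grip the screw or the cover, do not lift the cover, and leave the camera, phone, screwdriver and battery carton where they are.

Things in the scene. Friction and masses are not known exactly. Their poses are not given: they have to be found in the camera images.
- junction_box: Light grey plastic box, 150 (x) by 200 (y) mm, rim 68 mm and shut cover's flat top 80 mm above the table; heavy, does not shift. Origin: centre of its underside, on the table. +x points from its front (wing screw side, towards the robot) to the rear hinge, z up. Hinge line along y at x = 75, z = 68 mm. A 24 mm round boss for the screw is on the front wall. Cable glands stick out 20 mm at both ends.
- cover (a joint): Hinge angle of the cover, rad: 0 is shut (hard stop on the box), growing as its front edge rises; it starts between 0.25 and 0.6. The hinge has friction, so the cover stays where it is left; pushed down near its front it needs about 1 to 4 N.
- cover_front (a point): Middle of the upper front edge of the cover, moving with it (axes as the box's when shut). The cover is a grey plate 12 mm thick, 152 mm from the hinge line to this edge and 204 mm wide (102 mm to either side of this point). An ear 34 mm long and 36 mm wide, level with its top, juts forward from the middle of the edge and carries the wing screw.
- wing_screw (a joint): Turning angle of the black wing screw, rad, growing as it is turned clockwise seen from above (tightened). Hard stop at 8.2, where its hub sits on the ear; it starts between 0 and 2.4, so 0.9 to 1.3 turns are needed. It sinks 3 mm a turn, turns easily (about 0.03 N m, 1 N at the wings) and stays where it is left.
- screw_hub (a point): Top centre of the screw's hub (18 mm across, 18 mm high), on its axis; turns, sinks and tilts with the screw. Two wings lie along its +x and -x: upright rounded blades 7 mm thick, 24 mm high, reaching 36 mm from the axis, centred on this point's height. The space between them is free down to the cover. At joint value q the +x wing points along the cover's +x turned clockwise by q.
- screw_seat (a point): Fixed point of the box where the hub's underside will sit: on the screw's axis at the top of the shut cover's ear, box x = -89, y = 0, z = 80 mm. With the cover shut the screw's axis is upright through this point, and when the screw is home screw_hub is 18 mm above it.
- camera: White camera on a stand, foot 60 mm across, 98 mm high, head 72 mm long; loose; origin at the centre of the foot's underside. Leave alone.
- battery_carton: Open brown carton of batteries, 85 by 105 by 50 mm, with a flap folded outwards over its +x side; loose; origin at the centre of its underside. Leave alone.
- phone: Black phone lying flat, 150 by 72 by 9 mm, long side along x; loose; origin at the centre of its underside. Leave alone.
- screwdriver: Screwdriver with a red handle 26 mm thick, 200 mm long, lying along its x; loose; origin at its middle, on the table. Leave alone.

How it is judged:
By the outcome, as a careful person would: the job done as asked, in the order asked, and still so for the second after the job is handed in, with the robot touching nothing.
It also fails if it takes over 58 s, if anything falls off the work surface, if the arm or the gripper's body presses on something with over 40 N, if the wrist force passes 120 N, or if a joint passes its speed limit or range.

## Working session

There is one attempt and no reset: what is moved stays moved. The work goes in short steps, Python scripts to look and compute and a tool call to move; the robot and the scene stay as the last step left them, time stands still between calls to the robot, and variables do not carry over. Pictures are saved under pics/ and viewed, about 8 in all and at most 12, crops included, and the job is handed in when it is done.

Besides the shell and the picture viewer there is one more tool, called after ">>>" by a JSON object that holds its "name" and its "arguments", one argument or row to a line. servo_tool: Moves the arm, as the interface text tells. Its arguments: {"type":"object","properties":{"motion":{"type":"array","items":{"type":"array","items":{"type":"number"}}},"force":{"type":"number"}},"required":["motion"]}

```bash
mkdir -p pics; python3 - <<'E'
from bench import *
import cv2,numpy as np
o=get_obs();print({k:np.round(v,3) for k,v in o.items()})
np.set_printoptions(precision=4,suppress=True)
for n in ("scene","top","wrist"):
    print(n,camera_params(n))
    if n!="wrist": cv2.imwrite(f"pics/{n}0.png",grab_frame(n)[:,:,::-1])
E
```

```text
{'clock': np.float64(0.0), 'joints': array([ 1.129,  0.478,  0.022,  1.556, -0.012,  1.109, -0.083]), 'qvel': array([ 0.001,  0.001, -0.001, -0.   ,  0.   , -0.001,  0.002]), 'tau': array([-0.0000e+00, -5.9647e+01,  1.6080e+00, -2.8120e+01,  1.2000e-02,
        9.0000e-03, -0.0000e+00]), 'tcp_pos': array([ 0.221, -0.637,  0.404]), 'orientation': array([ 0.961,  1.35 , -0.959]), 'contact_force': array([-0.957, -0.638, -0.565]), 'moment': array([0.015, 0.051, 0.008]), 'grip_width': np.float64(0.085)}
scene {'mtx': array([[492.5213,   0.    , 327.7914],
       [  0.    , 492.5213, 202.0871],
       [  0.    ,   0.    ,   1.    ]]), 'world_to_cam': array([[-0.2833,  0.959 ,  0.0042,  0.1432],
       [ 0.8018,  0.2392, -0.5476, -0.4108],
       [-0.5261, -0.1517, -0.8368,  1.3143],
       [ 0.    ,  0.    ,  0.    ,  1.    ]])}
top {'mtx': array([[452.909 ,   0.    , 315.4497],
       [  0.    , 452.909 , 195.6853],
       [  0.    ,   0.    ,   1.    ]]), 'world_to_cam': array([[ 0.0123, -0.9998, -0.0131,  0.0418],
       [-0.9968, -0.0112, -0.0791,  0.5849],
       [ 0.079 ,  0.014 , -0.9968,  1.033 ],
       [ 0.    ,  0.    ,  0.    ,  1.    ]])}
wrist {'mtx': array([[290.1052,   0.    , 320.1638],
       [  0.    , 290.1052, 198.6123],
       [  0.    ,   0.    ,   1.    ]]), 'T_tool_cam': array([[ 0.    , -0.2853,  0.9584,  0.0303],
       [-0.0005, -0.9584, -0.2853,  0.0733],
       [ 1.    , -0.0005, -0.0001, -0.0005],
       [ 0.    ,  0.    ,  0.    ,  1.    ]])}
```

View pics/scene0.png

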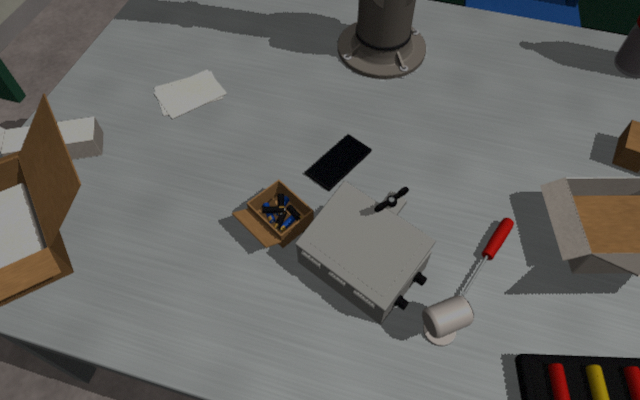

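View pics/top0.png

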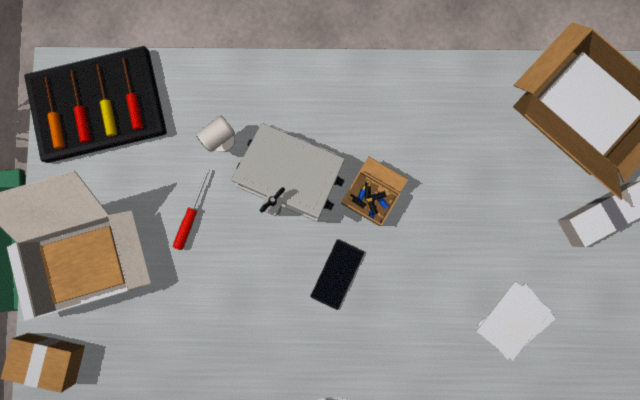

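```bash
python3 - <<'E'
import cv2,numpy as np
t=cv2.imread('pics/top0.png')[110:230,220:360];s=cv2.imread('pics/scene0.png')[170:330,285:445]
a=cv2.resize(t,None,fx=2.857,fy=2.857,interpolation=cv2.INTER_CUBIC);b=cv2.resize(s,(400,400),interpolation=cv2.INTER_CUBIC)
a=cv2.copyMakeBorder(a,0,400-a.shape[0],0,0,cv2.BORDER_CONSTANT)
cv2.imwrite('pics/c1.png',np.hstack([a,b]))
E
```

```text
(no output)
```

View pics/c1.png

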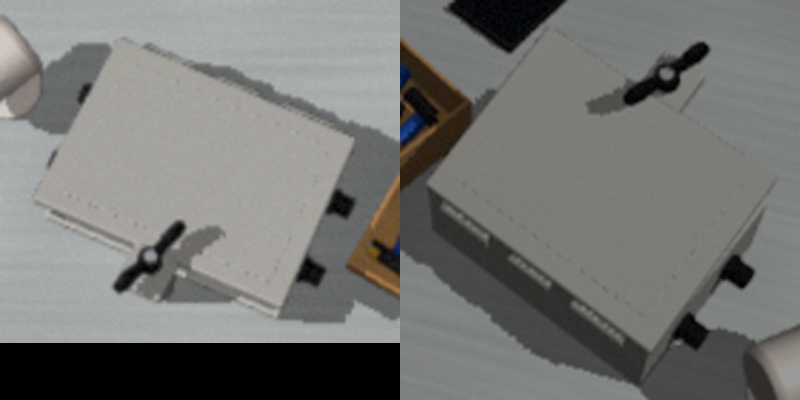

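```bash
cat >h.py <<'E'
from bench import *
import cv2,numpy as np
from scipy.spatial.transform import Rotation as R
np.set_printoptions(precision=4,suppress=True)
def P(n):
    c=camera_params(n);return c['mtx']@c['world_to_cam'][:3]
def tri(a,b):
    X=cv2.triangulatePoints(P('top'),P('scene'),np.array(a,float).reshape(2,1),np.array(b,float).reshape(2,1))[:,0];X=X[:3]/X[3]
    e=[]
    for n,p in(('top',a),('scene',b)):
        u=P(n)@np.r_[X,1];e.append(np.linalg.norm(u[:2]/u[2]-p))
    return X,e
def proj(n,X):
    u=P(n)@np.r_[X,1];return u[:2]/u[2]
E
python3 - <<'E'
from h import *
d=dict(RL=((262.7,123.3),(385,310)),RR=((343.9,158.3),(297,243.2)),FL=((232.3,180),(435.8,242)),FR=((317,217.5),(345.8,181.2)),hub=((272.5,200),(391.8,200)),w1=((263,211),(407,191)),w2=((282,189.5),(376.5,208)))
q={}
for k,(a,b) in d.items():
    q[k],e=tri(a,b);print(k,q[k],np.round(e,1))
for a,b in('RL RR','FL FR','RL FL','RR FR') and [x.split() for x in('RL RR','FL FR','RL FL','RR FR')]:
    v=q[b]-q[a];print(a,b,np.linalg.norm(v),np.degrees(np.arctan2(v[1],v[0])),v)
E
```

```text
RL [0.7418 0.1695 0.0764] [0.5 0.5]
RR [ 0.6638 -0.0133  0.0788] [0.5 0.5]
FL [0.6089 0.2271 0.1127] [0.4 0.4]
FR [0.5308 0.0429 0.1178] [0.3 0.3]
hub [0.5649 0.1357 0.1432] [0. 0.]
w1 [0.5414 0.1563 0.1474] [0.9 0.9]
w2 [0.5875 0.1149 0.1412] [0.9 0.9]
RL RR 0.19880462204012422 -113.11322192907208 [-0.078  -0.1828  0.0024]
FL FR 0.20015319894722153 -112.99226233156367 [-0.0782 -0.1842  0.0051]
RL FL 0.14930388078445292 156.57639570793705 [-0.1329  0.0576  0.0363]
RR FR 0.14956633639795613 157.090784180597 [-0.133   0.0562  0.039 ]
```

```bash
cat >>h.py <<'E'
def state():
    o=get_obs();M=R.from_rotvec(o['orientation']).as_matrix();return o,o['tcp_pos'],M
def to(*w):
    o,p,M=state();print('t',o['clock'],'p',p,'F',o['contact_force'],'g',o['grip_width'],'j',o['joints'])
    print('axes x,y,z (cols)\n',M,'\nzjaw yaw',np.degrees(np.arctan2(M[1,2],M[0,2])))
    for q in w: print(q,'->',M.T@(np.array(q)-p))
E
python3 -c "
from h import *
to((.55,-.25,.40),(.6,.171,.33))"
```

```text
t 0.1 p [ 0.2211 -0.6375  0.4038] F [-0.3509  0.6756  0.3218] g 0.08564623435238512 j [ 1.1289  0.4777  0.0223  1.5563 -0.0115  1.1093 -0.0831]
axes x,y,z (cols)
 [[-0.0006  0.9448  0.3277]
 [ 0.0015  0.3277 -0.9448]
 [-1.     -0.0001 -0.0016]] 
zjaw yaw -70.87271743535493
(0.55, -0.25, 0.4) -> [ 0.0042  0.4377 -0.2583]
(0.6, 0.171, 0.33) -> [ 0.0748  0.6229 -0.6396]
```

>>> {"name": "servo_tool", "arguments": {
  "motion": [
    [0,0.438,-0.258,0,1],
    [0,0.438,-0.258,0,1],
    [0,0.438,-0.258,0,1],
    [0,0.438,-0.258,0,1],
    [0,0.438,-0.258,0,1],
    [0,0.438,-0.258,0,1],
    [0,0.438,-0.258,0,1],
    [0,0.438,-0.258,0,1]
  ]
}}

```text
clock: 0.9
tcp_pos: [0.481, -0.3311, 0.4041]
orientation: [0.961, 1.351, -0.96]
contact_force: [-0.1, -0.4, -0.3]
grip_width: 0.0002
```

```bash
python3 -c "
from h import *
to((.6,.171,.35))"
```

```text
t 0.9 p [ 0.481  -0.3311  0.4041] F [-0.1382 -0.4161 -0.2802] g 0.00016822135448456933 j [ 0.5944  0.3337 -0.1233  1.7727  0.0456  1.0397 -0.7824]
axes x,y,z (cols)
 [[-0.001   0.9448  0.3275]
 [ 0.0016  0.3275 -0.9448]
 [-1.     -0.0004 -0.0019]] 
zjaw yaw -70.88092896459088
(0.6, 0.171, 0.35) -> [ 0.0548  0.2769 -0.4353]
```

>>> {"name": "servo_tool", "arguments": {
  "motion": [
    [0.01,0.277,-0.435,0,1],
    [0.02,0.277,-0.435,0,1],
    [0.03,0.277,-0.435,0,1],
    [0.04,0.277,-0.435,0,1],
    [0.05,0.277,-0.435,0,1],
    [0.054,0.277,-0.435,0,1],
    [0.054,0.277,-0.435,0,1],
    [0.054,0.277,-0.435,0,1]
  ]
}}

```text
clock: 1.7
tcp_pos: [0.5724, 0.0559, 0.3668]
orientation: [0.961, 1.351, -0.96]
contact_force: [1.7, 0.0, 0.6]
grip_width: -0.0
```

>>> {"name": "servo_tool", "arguments": {
  "motion": [
    [0.0,0.05,-0.09,0,1],
    [0.0,0.075,-0.118,0,1],
    [0.0,0.075,-0.118,0,1],
    [0.0,0.075,-0.118,0,1]
  ]
}}

```text
clock: 2.1
tcp_pos: [0.6039, 0.1997, 0.3666]
orientation: [0.957, 1.357, -0.95]
contact_force: [0.3, 0.4, 0.1]
grip_width: 0.0
```

```bash
python3 -c "
from h import *
to((.6,.171,.30))
cv2.imwrite('pics/w1.png',grab_frame('wrist')[:,:,::-1])"
```

```text
t 2.1 p [0.6039 0.1997 0.3666] F [0.326  0.4081 0.121 ] g 2.5379244404253704e-05 j [-0.1767  0.4706 -0.3248  1.6737  0.1627  1.0234 -1.7814]
axes x,y,z (cols)
 [[-0.0018  0.9418  0.3361]
 [ 0.0063  0.3361 -0.9418]
 [-1.      0.0004 -0.0065]] 
zjaw yaw -70.36020057777654
(0.6, 0.171, 0.3) -> [ 0.0664 -0.0134  0.0261]
```

View pics/w1.png

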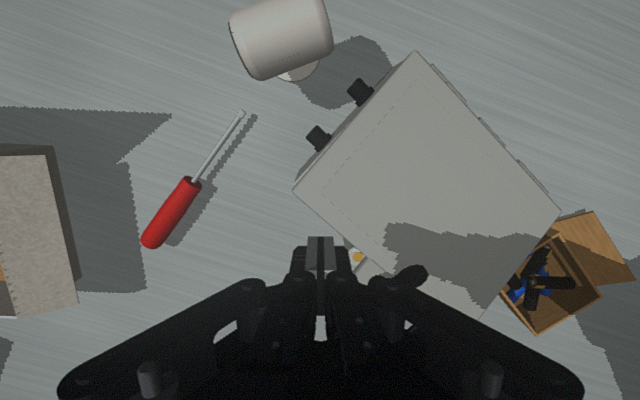

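>>> {"name": "servo_tool", "arguments": {
  "motion": [
    [0.02,-0.013,0.026,0,1],
    [0.05,-0.013,0.026,0,1],
    [0.066,-0.013,0.026,0,1],
    [0.075,-0.013,0.026,0,1],
    [0.08,-0.013,0.026,0,1],
    [0.085,-0.013,0.026,0,1],
    [0.09,-0.013,0.026,0,1],
    [0.095,-0.013,0.026,0,1]
  ]
}}

```text
clock: 2.95
tcp_pos: [0.6004, 0.1679, 0.2716]
orientation: [0.958, 1.354, -0.954]
contact_force: [-0.4, -0.1, 0.5]
grip_width: 0.0003
```

>>> {"name": "servo_tool", "arguments": {
  "motion": [
    [0.005,0,0,0,1],
    [0.01,0,0,0,1],
    [0.013,0,0,0,1]
  ]
}}

```text
clock: 3.25
tcp_pos: [0.6004, 0.168, 0.2581]
orientation: [0.958, 1.355, -0.954]
contact_force: [-0.8, 0.3, 1.2]
grip_width: 0.0
```

>>> {"name": "servo_tool", "arguments": {
  "motion": [
    [0.003,0,0,0,1],
    [0.005,0,0,0,1],
    [0.006,0,0,0,1],
    [0.007,0,0,0,1]
  ]
}}

```text
clock: 3.65
tcp_pos: [0.6003, 0.1682, 0.2532]
orientation: [0.957, 1.354, -0.954]
contact_force: [-8.5, -2.7, 25.0]
grip_width: -0.0005
```

>>> {"name": "servo_tool", "arguments": {
  "motion": [
    [-0.03,0,0,0,1],
    [-0.08,0,0,0,0],
    [-0.11,-0.04,-0.03,0,0],
    [-0.11,-0.08,-0.03,0,0],
    [-0.11,-0.12,-0.03,0,0],
    [-0.11,-0.12,-0.03,0,0],
    [-0.11,-0.12,-0.03,0,0]
  ]
}}

```text
clock: 4.35
tcp_pos: [0.4771, 0.1558, 0.3638]
orientation: [0.958, 1.353, -0.954]
contact_force: [0.1, -0.7, 0.1]
grip_width: 0.0428
```

```bash
python3 -c "
from h import *
to((.551,.143,.30))
a=[grab_frame('wrist')[:,:,::-1],grab_frame('top')[100:250,200:440,::-1],grab_frame('scene')[130:330,260:500,::-1]]
cv2.imwrite('pics/w2.png',a[0]);cv2.imwrite('pics/top2.png',a[1]);cv2.imwrite('pics/s2.png',a[2])
b=cv2.resize(a[2],(480,400));a=np.hstack([cv2.resize(a[0],(500,312)),cv2.resize(a[1],(300,188)).copy() if 0 else cv2.copyMakeBorder(cv2.resize(a[2],(300,250)),0,62,0,0,cv2.BORDER_CONSTANT)])
cv2.imwrite('pics/c2.png',a)"
```

```text
t 4.35 p [0.4771 0.1558 0.3638] F [ 0.0732 -0.7458  0.0546] g 0.04282094696746982 j [-0.1281  0.2647 -0.3623  1.9859  0.1142  0.9093 -1.7804]
axes x,y,z (cols)
 [[-0.0001  0.9429  0.333 ]
 [ 0.0031  0.333  -0.9429]
 [-1.      0.0009 -0.003 ]] 
zjaw yaw -70.54941192967503
(0.551, 0.143, 0.3) -> [0.0637 0.0654 0.0369]
```

View pics/c2.png

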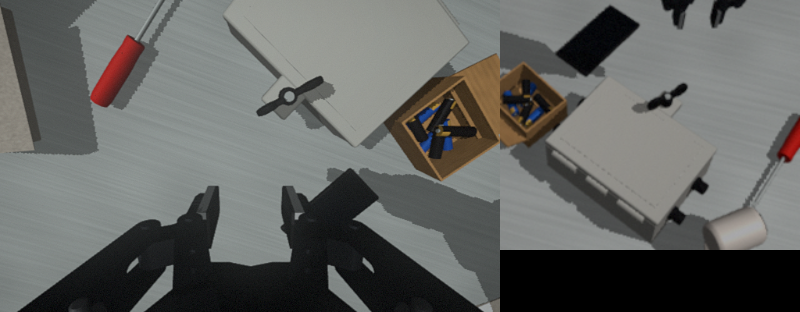

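```bash
cat >>h.py <<'E'
def wray(u,z,p,M):
    c=camera_params('wrist');T=c['T_tool_cam'];d=np.linalg.inv(c['mtx'])@np.array([u[0],u[1],1.])
    d=M@T[:3,:3]@d;o=p+M@T[:3,3];return o+d*(z-o[2])/d[2]
def ray(n,u,z):
    c=camera_params(n);E=c['world_to_cam'];d=E[:3,:3].T@np.linalg.inv(c['mtx'])@np.array([u[0],u[1],1.]);o=-E[:3,:3].T@E[:3,3]
    return o+d*(z-o[2])/d[2]
E
python3 - <<'E'
from h import *
o,p,M=state()
im=cv2.imread('pics/w2.png');x0,y0=320,80
c=im[y0:y0+80,x0:x0+110];g=cv2.cvtColor(c,6)
m=(g<45).astype(np.uint8)
n,l,s,ce=cv2.connectedComponentsWithStats(m)
i=1+np.argmax(s[1:,4]);ys,xs=np.where(l==i);pts=np.c_[xs,ys]+[x0,y0]
print(s[i]);mu=pts.mean(0);w,v=np.linalg.eigh(np.cov(pts.T.astype(float)));ax=v[:,1]
t=(pts-mu)@ax;a,b=mu+ax*t.min(),mu+ax*t.max();print('ends',a,b,'centre',mu)
A,B=wray(a,.1015,p,M),wray(b,.1015,p,M);d=B-A
print(A,B,(A+B)/2,wray(mu,.1015,p,M),np.linalg.norm(d),np.degrees(np.arctan2(d[1],d[0])))
print('ring',wray((370,123),.1015,p,M))
print('scene hub',ray('scene',(393.6,207.6),.1015))
# box edge: front corner checks at z=.08
for u in((359*1,0),):pass
print('front right corner', wray((357*1.28,146*1.28),.08,p,M),'rear-right',wray((468*1.28,42*1.28),.08,p,M),'frontleft',wray((223*1.28,14*1.28),.08,p,M))
E
```

```text
[  9  18  84  50 620]
ends [411.8063 100.4883] [329.5   145.077] centre [374.1581 120.8839]
[0.5784 0.1198 0.1015] [0.5263 0.1671 0.1015] [0.5524 0.1435 0.1015] [0.5552 0.1409 0.1015] 0.07037573585638951 137.72787138230515
ring [0.5526 0.1434 0.1015]
scene hub [0.5523 0.1412 0.1015]
front right corner [0.5276 0.0452 0.08  ] rear-right [ 0.6624 -0.0108  0.08  ] frontleft [0.604  0.2307 0.08  ]
```

>>> {"name": "servo_tool", "arguments": {
  "motion": [
    [0.01,0.03,0.015,-8.5,0],
    [0.02,0.0665,0.0365,-17,0],
    [0.034,0.0665,0.0365,-25.5,0],
    [0.034,0.0665,0.0365,-34,0],
    [0.034,0.0665,0.0365,-42.5,0],
    [0.034,0.0665,0.0365,-51,0],
    [0.034,0.0665,0.0365,-59.5,0],
    [0.034,0.0665,0.0365,-68,0]
  ]
}}

```text
clock: 5.3
tcp_pos: [0.5545, 0.1444, 0.3289]
orientation: [0.035, 1.571, -0.027]
contact_force: [0.8, 0.3, -0.2]
grip_width: 0.0427
```

>>> {"name": "servo_tool", "arguments": {
  "motion": [
    [0,0,0,-8.5,0],
    [0,0,0,-17,0],
    [0,0,0,-25.5,0],
    [0,0,0,-34,0],
    [0,0,0,-42.5,0],
    [0,0,0,-51,0],
    [0,0,0,-59.5,0],
    [0,0,0,-62,0]
  ]
}}

```text
clock: 6.1
tcp_pos: [0.5557, 0.1442, 0.3284]
orientation: [-0.81, 1.411, 0.819]
contact_force: [-0.0, 0.3, 0.1]
grip_width: 0.0424
```

```bash
python3 -c "
from h import *
to((.552,.1435,.267))
cv2.imwrite('pics/w3.png',grab_frame('wrist')[:,:,::-1])"
```

```text
t 6.1 p [0.5557 0.1442 0.3284] F [-0.0289  0.3194  0.1442] g 0.04239340191916831 j [ 0.2535  0.5225 -0.8093  1.8328  0.4434  0.9766  0.3028]
axes x,y,z (cols)
 [[-0.0012 -0.8656  0.5008]
 [ 0.0064  0.5008  0.8655]
 [-1.      0.0042  0.0049]] 
zjaw yaw 59.946282146584885
(0.552, 0.1435, 0.267) -> [ 0.0614  0.0026 -0.0027]
```

View pics/w3.png

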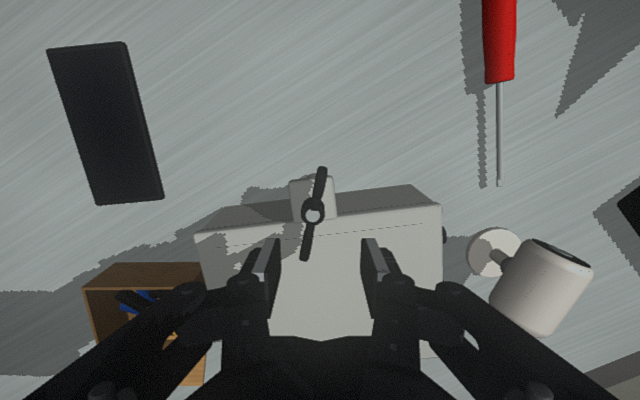

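```bash
python3 -c "
from h import *
o,p,M=state()
print(wray((313.5,214),.1015,p,M))
for a in((323,168),(305,258)):print(wray(a,.1015,p,M))"
```

```text
[0.5512 0.1434 0.1015]
[0.5257 0.166  0.1015]
[0.5782 0.1201 0.1015]
```

>>> {"name": "servo_tool", "arguments": {
  "motion": [
    [0,0.003,-0.0035,0,0],
    [0.02,0.003,-0.0035,0,0],
    [0.04,0.003,-0.0035,0,0],
    [0.055,0.003,-0.0035,0,0],
    [0.061,0.003,-0.0035,0,0],
    [0.061,0.003,-0.0035,0,0]
  ]
}}

```text
clock: 6.75
tcp_pos: [0.5511, 0.143, 0.2666]
orientation: [-0.809, 1.412, 0.82]
contact_force: [0.8, -0.6, 0.3]
grip_width: 0.0426
```

>>> {"name": "servo_tool", "arguments": {
  "motion": [
    [0,0,0,8.5,0],
    [0,0,0,17,0],
    [0,0,0,25.5,0],
    [0,0,0,34,0],
    [0,0,0,42.5,0],
    [0,0,0,51,0],
    [0,0,0,59.5,0],
    [0,0,0,68,0]
  ]
}}

```text
clock: 7.55
tcp_pos: [0.5515, 0.1431, 0.2677]
orientation: [0.121, 1.57, -0.111]
contact_force: [-0.2, -1.3, 0.5]
grip_width: 0.0426
```

```bash
python3 -c "
from h import *
to((.5518,.1434,.267))
print(state()[0]['moment'])"
```

```text
t 7.55 p [0.5515 0.1431 0.2677] F [-0.2005 -1.3025  0.5204] g 0.042568698207033864 j [ 0.0106  0.5186 -0.4802  1.8998  0.3166  0.7974 -0.7864]
axes x,y,z (cols)
 [[-0.0014  0.1469  0.9891]
 [ 0.0063  0.9891 -0.1469]
 [-1.      0.0061 -0.0023]] 
zjaw yaw -8.448250064311011
(0.5518, 0.1434, 0.267) -> [0.0007 0.0003 0.0003]
[-0.2768  0.0375  0.0331]
```

>>> {"name": "servo_tool", "arguments": {
  "motion": [
    [0,0,0,8.5,0],
    [0,0,0,17,0],
    [0,0,0,25.5,0],
    [0,0,0,34,0],
    [0,0,0,42.5,0],
    [0,0,0,51,0],
    [0,0,0,59.5,0],
    [0,0,0,68,0]
  ]
}}

```text
clock: 8.35
tcp_pos: [0.5516, 0.1434, 0.2685]
orientation: [1.043, 1.314, -1.034]
contact_force: [0.4, -0.7, -1.1]
grip_width: 0.0428
```

```bash
python3 -c "
from h import *
to((.5518,.1434,.267))
print(state()[0]['moment'])
cv2.imwrite('pics/w4.png',grab_frame('wrist')[:,:,::-1])"
```

```text
t 8.35 p [0.5516 0.1434 0.2685] F [ 0.3504 -0.7361 -1.0527] g 0.042758922422665116 j [-0.2099  0.4797 -0.1943  1.9146  0.1205  0.7565 -1.8105]
axes x,y,z (cols)
 [[-0.0005  0.9735  0.2286]
 [ 0.0069  0.2286 -0.9735]
 [-1.      0.0011 -0.0069]] 
zjaw yaw -76.78625230713729
(0.5518, 0.1434, 0.267) -> [0.0015 0.0002 0.    ]
[-0.229  -0.0054 -0.0191]
```

View pics/w4.png

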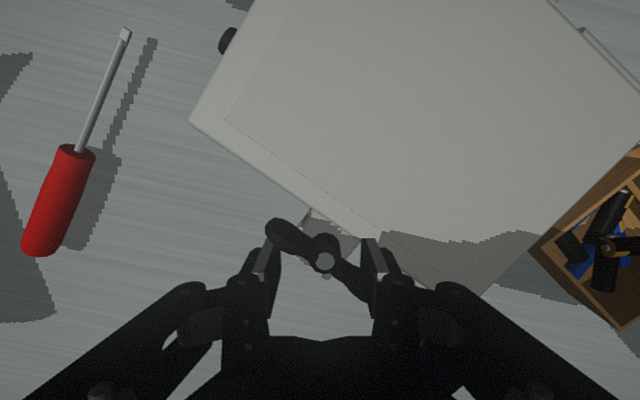

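>>> {"name": "servo_tool", "arguments": {
  "motion": [
    [0.002,0,0,8.5,0],
    [0.002,0,0,17,0],
    [0.002,0,0,25.5,0],
    [0.002,0,0,34,0],
    [0.002,0,0,42.5,0],
    [0.002,0,0,46,0],
    [0.002,0,0,44,0]
  ]
}}

```text
clock: 9.1
tcp_pos: [0.552, 0.1441, 0.2674]
orientation: [1.601, 0.91, -1.592]
contact_force: [-0.5, 0.7, 1.3]
grip_width: 0.0426
```

```bash
python3 -c "
from h import *
to((.5518,.1434,.267))
print(state()[0]['moment'])"
```

```text
t 9.1 p [0.552  0.1441 0.2674] F [-0.5168  0.7355  1.2761] g 0.04258111019330575 j [-0.3597  0.4738 -0.004   1.9252 -0.0074  0.7386 -2.4689]
axes x,y,z (cols)
 [[ 0.0013  0.8576 -0.5144]
 [ 0.0077 -0.5144 -0.8575]
 [-1.     -0.0029 -0.0073]] 
zjaw yaw -120.9570791457341
(0.5518, 0.1434, 0.267) -> [0.0004 0.0002 0.0007]
[ 0.0111 -0.0646 -0.002 ]
```

>>> {"name": "servo_tool", "arguments": {
  "motion": [
    [-0.02,0,0,-8.5,0],
    [-0.05,0,0,-17,0],
    [-0.05,0,0,-25.5,0],
    [-0.05,0,0,-34,0],
    [-0.05,0,0,-42.5,0],
    [-0.05,0,0,-51,0],
    [-0.05,0,0,-59.5,0],
    [-0.05,0,0,-68,0]
  ]
}}

```text
clock: 9.9
tcp_pos: [0.552, 0.144, 0.3181]
orientation: [0.719, 1.453, -0.705]
contact_force: [-0.0, 0.1, -0.8]
grip_width: 0.0429
```

>>> {"name": "servo_tool", "arguments": {
  "motion": [
    [0,0,0,-8.5,0],
    [0,0,0,-17,0],
    [0,0,0,-25.5,0],
    [0,0,0,-34,0],
    [0,0,0,-42.5,0],
    [0,0,0,-51,0],
    [0,0,0,-59.5,0],
    [0,0,0,-68,0]
  ]
}}

```text
clock: 10.7
tcp_pos: [0.5521, 0.1442, 0.3188]
orientation: [-0.218, 1.554, 0.231]
contact_force: [-0.3, 0.0, -0.3]
grip_width: 0.0426
```

>>> {"name": "servo_tool", "arguments": {
  "motion": [
    [0,0,0,-8.5,0],
    [0,0,0,-17,0],
    [0,0,0,-25.5,0],
    [0,0,0,-34,0],
    [0,0,0,-42.5,0],
    [0,0,0,-51,0],
    [0,0,0,-59.5,0],
    [0,0,0,-62,0]
  ]
}}

```text
clock: 11.5
tcp_pos: [0.5523, 0.1441, 0.3195]
orientation: [-1.061, 1.284, 1.069]
contact_force: [-0.3, -0.4, 0.0]
grip_width: 0.0427
```

```bash
python3 -c "
from h import *
to((.5518,.1424,.266))
cv2.imwrite('pics/w5.png',grab_frame('wrist')[:,:,::-1])"
```

```text
t 11.5 p [0.5523 0.1441 0.3195] F [-0.335  -0.4452  0.0497] g 0.04267210825687045 j [ 0.2414  0.5226 -0.7915  1.8504  0.4446  0.9469  0.6315]
axes x,y,z (cols)
 [[ 0.0045 -0.9816  0.1911]
 [ 0.0095  0.1911  0.9815]
 [-0.9999 -0.0026  0.0102]] 
zjaw yaw 78.98337041715963
(0.5518, 0.1424, 0.266) -> [ 0.0535  0.0003 -0.0023]
```

View pics/w5.png

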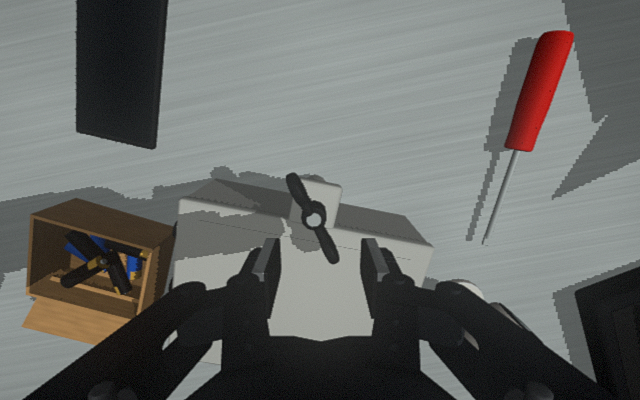

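>>> {"name": "servo_tool", "arguments": {
  "motion": [
    [0.02,0.001,-0.0025,0,0],
    [0.04,0.001,-0.0025,0,0],
    [0.053,0.001,-0.0025,0,0],
    [0.053,0.001,-0.0025,8,0],
    [0.053,0.001,-0.0025,16,0]
  ]
}}

```text
clock: 12.05
tcp_pos: [0.5511, 0.1424, 0.2662]
orientation: [-0.846, 1.389, 0.856]
contact_force: [-0.6, -0.5, 0.1]
grip_width: 0.0427
```

>>> {"name": "servo_tool", "arguments": {
  "motion": [
    [0,0,0,8.5,0],
    [0,0,0,17,0],
    [0,0,0,25.5,0],
    [0,0,0,34,0],
    [0,0,0,42.5,0],
    [0,0,0,51,0],
    [0,0,0,59.5,0],
    [0,0,0,68,0]
  ]
}}

```text
clock: 12.85
tcp_pos: [0.5512, 0.1422, 0.2665]
orientation: [0.083, 1.566, -0.068]
contact_force: [-0.4, -2.1, -0.9]
grip_width: 0.0424
```

>>> {"name": "servo_tool", "arguments": {
  "motion": [
    [0.001,0,0,8.5,0],
    [0.001,0,0,17,0],
    [0.001,0,0,25.5,0],
    [0.001,0,0,34,0],
    [0.001,0,0,42.5,0],
    [0.001,0,0,51,0],
    [0.001,0,0,59.5,0],
    [0.001,0,0,68,0]
  ]
}}

```text
clock: 13.65
tcp_pos: [0.5509, 0.1424, 0.2655]
orientation: [1.005, 1.334, -0.99]
contact_force: [-0.9, 0.3, -0.9]
grip_width: 0.0427
```

```bash
python3 -c "
from h import *
to((.5518,.1424,.266));print(state()[0]['moment'])"
```

```text
t 13.65 p [0.5509 0.1424 0.2655] F [-0.9432  0.3143 -0.9422] g 0.042667121132799676 j [-0.2748  0.4769 -0.1093  1.9248  0.0633  0.7369 -1.705 ]
axes x,y,z (cols)
 [[ 0.0032  0.9598  0.2806]
 [ 0.0094  0.2806 -0.9598]
 [-1.      0.0058 -0.0081]] 
zjaw yaw -73.7031861224028
(0.5518, 0.1424, 0.266) -> [-0.0005  0.0009  0.0002]
[-0.1102  0.3266 -0.011 ]
```

Yaw −74; continue 66° more, then lift and return.

>>> {"name": "servo_tool", "arguments": {
  "motion": [
    [0,0.001,0,8.5,0],
    [0,0.001,0,17,0],
    [0,0.001,0,25.5,0],
    [0,0.001,0,34,0],
    [0,0.001,0,42.5,0],
    [0,0.001,0,51,0],
    [0,0.001,0,59.5,0],
    [0,0.001,0,64,0]
  ]
}}

```text
clock: 14.45
tcp_pos: [0.5521, 0.1428, 0.2657]
orientation: [1.802, 0.699, -1.788]
contact_force: [1.2, -1.0, -1.5]
grip_width: 0.0425
```

>>> {"name": "servo_tool", "arguments": {
  "motion": [
    [-0.02,0,0,-8.5,0],
    [-0.05,0,0,-17,0],
    [-0.05,0,0,-25.5,0],
    [-0.05,0,0,-34,0],
    [-0.05,0,0,-42.5,0],
    [-0.05,0,0,-51,0],
    [-0.05,0,0,-59.5,0],
    [-0.05,0,0,-68,0]
  ]
}}

```text
clock: 15.25
tcp_pos: [0.5519, 0.1428, 0.3161]
orientation: [0.949, 1.36, -0.931]
contact_force: [-0.1, 0.2, -0.6]
grip_width: 0.0425
```

>>> {"name": "servo_tool", "arguments": {
  "motion": [
    [0,0,0,-8.5,0],
    [0,0,0,-17,0],
    [0,0,0,-25.5,0],
    [0,0,0,-34,0],
    [0,0,0,-42.5,0],
    [0,0,0,-51,0],
    [0,0,0,-59.5,0],
    [0,0,0,-68,0]
  ]
}}

```text
clock: 16.05
tcp_pos: [0.552, 0.1431, 0.3165]
orientation: [0.02, 1.566, -0.004]
contact_force: [0.4, -0.0, -0.4]
grip_width: 0.0429
```

>>> {"name": "servo_tool", "arguments": {
  "motion": [
    [0,0,0,-8.5,0],
    [0,0,0,-17,0],
    [0,0,0,-25.5,0],
    [0,0,0,-34,0],
    [0,0,0,-42.5,0],
    [0,0,0,-51,0],
    [0,0,0,-59.5,0],
    [0,0,0,-66,0]
  ]
}}

```text
clock: 16.85
tcp_pos: [0.5521, 0.1434, 0.3169]
orientation: [-0.884, 1.37, 0.893]
contact_force: [-0.2, -0.1, -0.7]
grip_width: 0.0431
```

```bash
python3 -c "
from h import *
to((.5518,.1424,.265))
cv2.imwrite('pics/w6.png',grab_frame('wrist')[:,:,::-1])"
```

```text
t 16.85 p [0.5521 0.1434 0.3169] F [-0.1706 -0.0537 -0.7281] g 0.043136874663564015 j [ 0.1202  0.477  -0.6204  1.8616  0.3384  0.9002  0.4868]
axes x,y,z (cols)
 [[ 0.006  -0.9106  0.4132]
 [ 0.0106  0.4133  0.9105]
 [-0.9999 -0.001   0.0121]] 
zjaw yaw 65.59040381938007
(0.5518, 0.1424, 0.265) -> [ 0.0519 -0.0001 -0.0017]
```

View pics/w6.png

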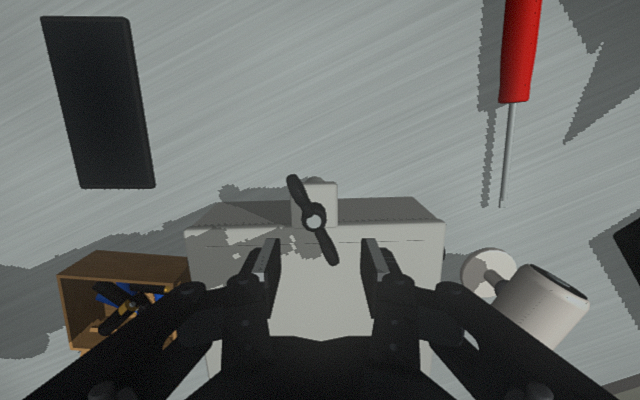

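>>> {"name": "servo_tool", "arguments": {
  "motion": [
    [0.02,0.0005,-0.0025,0,0],
    [0.04,0.0005,-0.0025,0,0],
    [0.052,0.0005,-0.0025,0,0],
    [0.052,0.0005,-0.0025,0,0]
  ]
}}

```text
clock: 17.3
tcp_pos: [0.5504, 0.1417, 0.2635]
orientation: [-0.887, 1.371, 0.897]
contact_force: [0.1, -0.3, -0.1]
grip_width: 0.0428
```

>>> {"name": "servo_tool", "arguments": {
  "motion": [
    [0,0,0,8.5,0],
    [0,0,0,17,0],
    [0,0,0,25.5,0],
    [0,0,0,34,0],
    [0,0,0,42.5,0],
    [0,0,0,51,0],
    [0,0,0,59.5,0],
    [0,0,0,68,0]
  ]
}}

```text
clock: 18.1
tcp_pos: [0.5508, 0.1416, 0.2645]
orientation: [0.043, 1.566, -0.027]
contact_force: [-0.2, -1.5, -1.2]
grip_width: 0.0431
```

>>> {"name": "servo_tool", "arguments": {
  "motion": [
    [0.001,0,0,8.5,0],
    [0.001,0,0,17,0],
    [0.001,0,0,25.5,0],
    [0.001,0,0,34,0],
    [0.001,0,0,42.5,0],
    [0.001,0,0,51,0],
    [0.001,0,0,59.5,0],
    [0.001,0,0,68,0]
  ]
}}

```text
clock: 18.9
tcp_pos: [0.5507, 0.142, 0.2643]
orientation: [0.969, 1.352, -0.951]
contact_force: [-1.0, -0.7, -1.2]
grip_width: 0.0427
```

```bash
python3 -c "
from h import *
to((.5518,.1424,.265));print(state()[0]['moment'])"
```

```text
t 18.9 p [0.5507 0.142  0.2643] F [-0.9535 -0.7112 -1.1946] g 0.04269551960584302 j [-0.3542  0.4752 -0.0071  1.9324 -0.0078  0.7263 -1.5914]
axes x,y,z (cols)
 [[ 0.0042  0.9447  0.3279]
 [ 0.0106  0.3279 -0.9447]
 [-0.9999  0.0075 -0.0087]] 
zjaw yaw -70.85650713525015
(0.5518, 0.1424, 0.265) -> [-0.0007  0.0012  0.    ]
[-0.0641  0.2348  0.0264]
```

Now the last ~25° in small steps, watching the moment.

>>> {"name": "servo_tool", "arguments": {
  "motion": [
    [0,0.001,0,4,0],
    [0,0.001,0,8,0],
    [0,0.001,0,12,0],
    [0,0.001,0,16,0]
  ]
}}

```text
clock: 19.3
tcp_pos: [0.5517, 0.143, 0.2652]
orientation: [1.181, 1.239, -1.161]
contact_force: [-0.1, -1.0, -1.5]
grip_width: 0.0432
```

>>> {"name": "servo_tool", "arguments": {
  "motion": [
    [0,0,0,2,0],
    [0,0,0,4,0],
    [0,0,0,6,0]
  ]
}}

```text
clock: 19.6
tcp_pos: [0.5521, 0.1434, 0.266]
orientation: [1.261, 1.188, -1.238]
contact_force: [1.2, -0.6, 1.4]
grip_width: 0.0426
```

```bash
python3 -c "
from h import *
to();print(state()[0]['moment'],state()[0]['tau'])"
```

```text
t 19.6 p [0.5521 0.1434 0.266 ] F [ 1.1816 -0.5778  1.4238] g 0.04260495736419915 j [-0.4308  0.4754  0.0897  1.9337 -0.0766  0.7255 -1.9188]
axes x,y,z (cols)
 [[ 0.0061  0.9985 -0.0537]
 [ 0.0126 -0.0538 -0.9985]
 [-0.9999  0.0055 -0.013 ]] 
zjaw yaw -93.07909544255062
[-0.1477 -0.1706  0.0332] [ -0.0469 -51.8038   1.7118 -20.5528  -0.146    0.1617   0.3657]
```

>>> {"name": "servo_tool", "arguments": {
  "motion": [
    [0,0,0,2,0],
    [0,0,0,4,0],
    [0,0,0,6,0],
    [0,0,0,6,0]
  ]
}}

```text
clock: 20.0
tcp_pos: [0.5524, 0.1433, 0.2663]
orientation: [1.338, 1.135, -1.315]
contact_force: [2.1, -1.1, 0.8]
grip_width: 0.0428
```

```bash
python3 -c "
from h import *
to();print(state()[0]['moment'],state()[0]['tau'])"
```

```text
t 20.0 p [0.5524 0.1433 0.2663] F [ 2.0645 -1.0605  0.8357] g 0.042774303254520966 j [-0.452   0.476   0.117   1.9347 -0.0948  0.7249 -2.0074]
axes x,y,z (cols)
 [[ 0.0072  0.9873 -0.1585]
 [ 0.0125 -0.1585 -0.9873]
 [-0.9999  0.0051 -0.0135]] 
zjaw yaw -99.11793130903068
[-0.3453 -0.3384  0.3269] [ -0.8209 -51.4418   2.0135 -20.2484  -0.6962   0.2617  -0.6091]
```

>>> {"name": "servo_tool", "arguments": {
  "motion": [
    [0,0,0,2,0],
    [0,0,0,3,0],
    [0,0,0,3,0]
  ]
}}

```text
clock: 20.3
tcp_pos: [0.5525, 0.1433, 0.2663]
orientation: [1.375, 1.107, -1.351]
contact_force: [1.3, -2.8, 0.6]
grip_width: 0.0431
```

```bash
python3 -c "
from h import *
to();print(state()[0]['moment'],state()[0]['tau'])"
```

```text
t 20.3 p [0.5525 0.1433 0.2663] F [ 1.3169 -2.7516  0.6265] g 0.04308143726785671 j [-0.4623  0.4765  0.1302  1.9352 -0.103   0.7247 -2.0505]
axes x,y,z (cols)
 [[ 0.0077  0.9781 -0.2081]
 [ 0.012  -0.2082 -0.978 ]
 [-0.9999  0.005  -0.0133]] 
zjaw yaw -102.01256434691012
[-0.4634 -0.3352  0.9588] [ -0.5684 -51.8149   2.3391 -20.4867  -1.3544   0.2633  -1.1612]
```

>>> {"name": "servo_tool", "arguments": {
  "motion": [
    [0,0,0,-6,0],
    [0,0,0,-14,0],
    [-0.03,0,0,-20,0],
    [-0.07,0,0,-20,0],
    [-0.1,-0.02,0,-20,0],
    [-0.1,-0.06,0,-20,0],
    [-0.1,-0.09,0,-20,0],
    [-0.1,-0.09,0,-20,0]
  ]
}}

```text
clock: 21.1
tcp_pos: [0.46, 0.1621, 0.3658]
orientation: [1.115, 1.278, -1.094]
contact_force: [0.8, 0.2, 0.3]
grip_width: 0.0429
```

```bash
python3 - <<'E'
from h import *
to()
w,s,t=[grab_frame(n)[:,:,::-1].copy() for n in('wrist','scene','top')]
for n,i in zip('wst',(w,s,t)):cv2.imwrite(f'pics/f{n}.png',i)
b=np.vstack([cv2.resize(s[150:330,280:460],(300,300)),cv2.resize(t[100:230,210:400],(300,205))])
cv2.imwrite('pics/c3.png',np.hstack([cv2.copyMakeBorder(cv2.resize(w,(500,312)),0,193,0,0,cv2.BORDER_CONSTANT),b]))
E
```

```text
t 21.1 p [0.46   0.1621 0.3658] F [0.8033 0.2471 0.3369] g 0.04292743105652811 j [-0.4831  0.2134  0.0222  2.0381 -0.0184  0.8806 -1.8782]
axes x,y,z (cols)
 [[ 0.0044  0.9899  0.1419]
 [ 0.0128  0.1419 -0.9898]
 [-0.9999  0.0062 -0.012 ]] 
zjaw yaw -81.840064296726
```

View pics/c3.png

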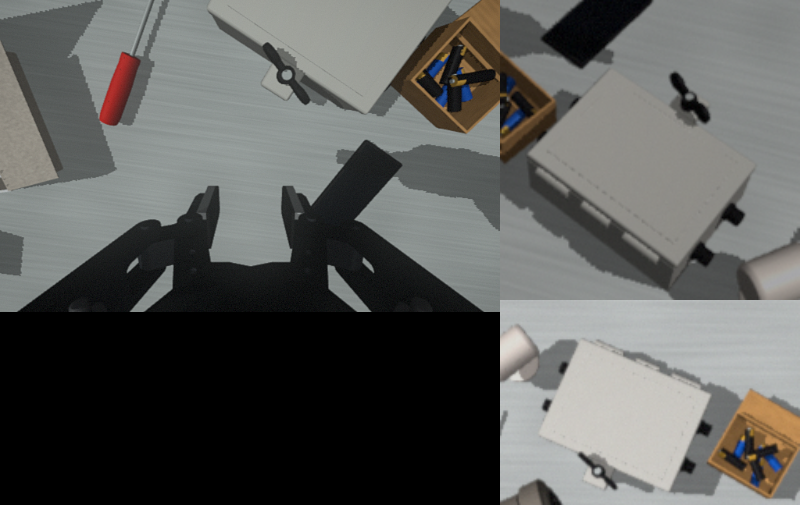

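```bash
python3 - <<'E'
from h import *
o,p,M=state()
A,B=[wray(np.array(u)*1.28,.098,p,M) for u in((266,45),(308,102))];d=B-A
print(A,B,np.linalg.norm(d),np.degrees(np.arctan2(d[1],d[0]))%180,'expect 47')
print('hub',tri((272.7,207.8),(392.8,208.2)))
print('cover corner FL,FR z',tri((210+541*0-0+ (541-500)*.6333,100+(434-300)*.634),(280+(755-500)*.6,150+164*.6)),tri((210+(672-500)*.6333,100+(490-300)*.634),(280+(612-500)*.6,150+68*.6)))
E
```

```text
[0.5797 0.1655 0.098 ] [0.533  0.1146 0.098 ] 0.06911090799030674 47.45106089304244 expect 47
hub (array([0.5511, 0.1399, 0.0972]), [np.float64(0.029020494298426163), np.float64(0.0283072200809791)])
cover corner FL,FR z (array([0.6019, 0.2269, 0.076 ]), [np.float64(0.800678682885584), np.float64(0.8179530077984799)]) (array([0.5248, 0.0425, 0.0777]), [np.float64(1.3288795022123931), np.float64(1.2604873800531122)])
```

Wing angle is 47.5° (47° expected at the stop), hub top at 97 mm (98 expected), and the cover edge sits at about 77 mm in this rough view (80 when shut). All of this agrees with the job being done, so I'm handing it in.

```bash
python3 -c "
from bench import *
print(hand_in())"
```

```text
the job is handed in; nothing more can be done
None
```

The cover is shut and the wing screw is home. I handed the job in at about 21 s, with the arm lifted clear and touching nothing.

- **Cover:** I pushed it down with the closed fingertips until it met the hard stop, with about 25 N at the wrist and the tips 80 mm above the table.
- **Screw:** I turned it clockwise with three strokes, the parted fingertips pushing on the wings, through about 1¼ turns. At the end it stopped turning, and the resisting moment rose from about 0.03 to 0.96 N m.

| Last check | Measured | Expected |
|---|---|---|
| Wing direction | 47.5° | about 47° at the hard stop |
| Hub top height | 97 mm | 98 mm |
| Cover's front corners, height | 76–78 mm | 80 mm when shut |

The corner heights are 2–4 mm low. I put that down to reading coarse pixels by eye; the wrist force agrees with the cover being shut. I did not measure the poses of the camera, phone, screwdriver and carton again; in the pictures they looked undisturbed, and the arm did not go near them.

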